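# Two thickness readings on a blued blank, then record

## Task

Take the thickness readings of the blued blank: stand the gauge head upright with its foot inside the single-ring mark, then move it to the double-ring mark and leave it standing upright there. Then record them: push the black spring-return slide on the recorder under the blue bridge all the way to its end and let it snap back home by itself. Do not knock over the gauge head or shove the loose bottle and angle offcut aside.

Things in the scene. Friction and masses are not known exactly. Their poses are not given: they have to be found in the camera images.
- head: the cordless gauge head, standing upright on the bench at the start: a steel cylinder 32 mm in diameter from 15 to 60 mm above its foot, foot 28 mm in diameter, black cap 26 mm in diameter on top, 74 mm tall in all, about 0.2 kg. Origin at the centre of the foot's underside, z up along its axis.
- blank: the blue-dyed sheet-metal blank, fixed flat on the bench, 200 x 220 mm with notched corners, 4 mm thick, with scribed fold lines. Origin at the centre of its underside, x and y along its edges.
- mark_single: the first measuring point: one white scribed ring, 44 mm inner diameter, with a small cross at its centre, on the blank's top face (z = 4 mm). Flat, only drawn. Origin at the ring's centre.
- mark_double: the second measuring point: two concentric white scribed rings, inner one 44 mm inner diameter, outer one 60 mm in diameter, with a small cross, on the blank's top face (z = 4 mm). Flat, only drawn. Origin at the rings' centre.
- recorder: fixed grey recorder box, 110 mm (its x) x 170 mm (its y) x 45 mm high, with a blue bridge over it on two posts 40 mm wide, centred at y = -170 and +170 mm, x = -23 to +11 mm. Origin at the centre of the box's underside; its x points horizontally from the front (robot side) to the back, its y runs along the bridge.
- slide_top (a point): the centre of the top face of the black slide tab, which stands up from the top of the recorder box through a slot: tab 24 mm (recorder x) x 14 mm (recorder y) x 30 mm high above the box top; its top is 75.5 mm above the bench. At home it lies at x = -32, y = -20 mm in the recorder's frame; the axes are those of the recorder.
- slide (a joint): travel of the slide in m: 0 at home, 0.040 at its end; it moves along the recorder's +y. The spring pushes it home with 4 N at home and 8 N at the end; let go, it flies back in about 0.1 s.
- dye_bottle: loose bottle, 52 mm in diameter, 110 mm tall, standing upright near the back of the bench; origin at the centre of its foot.
- angle_offcut: loose piece of steel angle, 40 x 100 x 40 mm, lying near the robot on the left; origin at the centre of its underside.
- bridge_mid (a point): centre of the underside of the blue bridge's beam, 175 mm above the bench. The beam runs along the recorder's y, 400 mm long, 40 mm deep in x, 60 mm high; a crank on it reaches 315 mm. It overhangs the slide: come in from the front with the tool leaning 25 to 50 degrees from vertical, gripper body towards the robot.
There are look-alikes about, which are no part of the job. What is shaped like the head but green is not meant.

How it is judged:
By the outcome, as a careful person would: the job done as asked, in the order asked, and still so for the second after the job is handed in, with the robot touching nothing.
It also fails if it takes over 53 s, if anything falls off the work surface, if the arm or the gripper's body presses on something with over 40 N, if the wrist force passes 120 N, or if a joint passes its speed limit or range.

## Robot

A 6-joint arm with a two-finger parallel gripper is mounted at the origin on the work surface. World frame = base frame: x ahead of the robot, y to its left, z up, the work surface at z = 0. Lengths are in m, angles in rad, forces in N, time in s.
With the tool pointing down it reaches from about 0.275 to 0.85 m from the base axis. Payload 5.2 kg.
Tool frame: the origin (TCP) lies between the finger pads; the fingertips stand 14 mm ahead of it and the grasp point (between the pads) lies 5 mm behind it; z points along the fingers, y is the direction in which the jaws open and shut (so a half turn about z gives the same grasp; the last joint's range is limited). The gripper opens to 85 mm and grips with 20 to 120 N. Pads are 22 mm wide; open, the fingers measure 114 mm over their backs; the gripper's body (76 mm by 85 mm) begins 54 mm behind the grasp point. The pads swing forward as they close: fully open they stand 13 mm farther back than shut.
Start: joints at [-1.386, 0.259, 1.535, -0, 1.348, -0.203], TCP at [0.208, -0.509, 0.214] pointing down, gripper open.
Joint ranges: [-3.14, 3.14], [-0.91, 2.08], [0.19, 2.58], [-1.22, 4.36], [0.22, 2.71], [-3.12, 3.12]. Speed limits (rad/s): [2.57, 2.57, 3.14, 3.14, 3.14, 3.14].

## Interface

Orientations are given as a unit quaternion [x, y, z, w].
In Python, from plant import bot, viewer, spot_in, sensors gives the robot as it stands. The module is installed in compiled form; this text tells all that it offers. Calls block until the motion is done:
- bot.move_ptp(position, orientation): joint-space move of the TCP to a pose.
- bot.movel(position, ori=None, feed=0.15): straight line of the TCP; ori=None keeps the orientation; feed is the mean speed in m/s.
- bot.move_j(angles): joint-space move.
- bot.set_gripper(opening, squeeze=None): finger opening in m; squeeze is the grip in N (None keeps the last); returns when the fingers have stopped.
- bot.dwell(seconds).
- bot.ik(position, orientation): joint angles nearest the present ones, or None.
- viewer.read_camera(name): name is "side" or "top" or "wrist"; returns a dict with "frame" (420x560x3 uint8, red, green, blue), "z_map" (420x560 float32, m along the optical axis (not along the pixel's ray), 0 where there is no reading), "mtx" (3x3 intrinsics, pixels), "k1" (the pictures are not rectified: a ray, as slopes to the right and down, at radius r is drawn at 1 + k1 r^2 times it, then the intrinsics apply), "cam_to_world" (4x4, takes a point from camera to world coordinates); the wrist camera has in their place "mount" (4x4, takes a point from camera to tool coordinates, whose origin is the TCP and whose axes are the flange's). Camera axes: x right, y down, z forward; pixel columns grow to the right and rows downward; lengths in m; the calibration is good to about 2 mm. A picture is of the moment at which its call begins: read the wrist's pose just before it.
A pose or a line that the arm cannot do raises bot.IKError and nothing moves.
- bot.close_job(): hands the job in, once; it reports no verdict.
Trained networks look in a picture, given as the dict that the camera call returned (one of the last four; its "shot" number tells which), for a name from the list of things; names that differ only in an ending like _2 or _b are one class to them, and where a whole thing is asked for, a point or a joint stands for the part that bears it (a point fixed in the world has none). Each returns a list of dicts, best first, with "conf" (0 to 1); they miss things now and then, are a little off and sometimes report something else, mostly with a low value. They report only what shows in the picture. A call takes as long as a camera call. They do not tell look-alikes from the thing itself.
- spot_in(label, picture): "at" ([x, y, z] in m, in world coordinates, good to about 4 mm: the middle of the surface that is visible of it).
Readings, each from a call of its own:
- sensors.current_time(): time.
- sensors.current_joint_pos(): joint angles.
- sensors.current_joint_vel(): joint speeds.
- sensors.current_joint_torque(): joint torques, N m.
- sensors.current_tool_pos(): TCP position.
- sensors.current_eef_rot(): TCP orientation.
- sensors.current_force(): force on the tool from outside, world axes, zero at the start.
- sensors.current_ft_torque(): the same for the moment, N m.
- sensors.current_opening(): finger opening in m.
Only numpy, scipy, OpenCV 4.12 (cv2) and the standard library are available. Lean on these libraries where they do the work, as an engineer would, in place of code of your own. Each camera call takes 0.05 s, during which the arm holds its last target.

## Working session

There is one attempt and no reset: what is moved stays moved. The work goes in short steps, each a Python script; the robot and the scene stay as the last script left them, time stands still between calls to the robot, and variables do not carry over. Pictures are saved under pics/ and viewed, and the job is handed in when it is done.

```bash
mkdir -p pics; ls; python3 - <<'E'
from plant import bot, viewer, spot_in, sensors
import cv2, numpy as np
for n in ["top","side","wrist"]:
    p=viewer.read_camera(n)
    cv2.imwrite(f"pics/{n}0.png",p["frame"][:,:,::-1])
    print(n,p["mtx"].round(1).tolist(),p["k1"],(p.get("cam_to_world") if n!="wrist" else p["mount"]).round(3).tolist())
    if n!="wrist":
        for l in ["head","blank","mark_single","mark_double","recorder","slide_top","dye_bottle","angle_offcut","bridge_mid"]:
            try: print(l,[(np.round(d["at"],3).tolist(),round(d["conf"],2)) for d in spot_in(l,p)])
            except Exception as e: print(l,e)
print(sensors.current_time())
E
```

```text
pics
top [[414.7, 0.0, 277.8], [0.0, 414.7, 213.5], [0.0, 0.0, 1.0]] -0.0919790227319932 [[0.028, -0.996, 0.083, 0.482], [-1.0, -0.027, 0.01, -0.018], [-0.008, -0.083, -0.997, 0.953], [0.0, 0.0, 0.0, 1.0]]
head [([0.491, 0.035, 0.074], 0.7), ([0.442, 0.123, 0.065], 0.56)]
blank [([0.547, -0.159, 0.002], 0.61)]
mark_single []
mark_double []
recorder [([0.62, 0.198, 0.225], 0.66)]
slide_top []
dye_bottle [([0.769, -0.091, 0.077], 0.9)]
angle_offcut [([0.341, 0.156, 0.004], 0.92)]
bridge_mid [([0.618, 0.198, 0.227], 0.55)]
side [[538.5, 0.0, 280.1], [0.0, 538.5, 208.5], [0.0, 0.0, 1.0]] 0.011863791373133998 [[-0.966, -0.176, 0.189, 0.349], [-0.258, 0.604, -0.754, 0.817], [0.018, -0.777, -0.629, 0.812], [0.0, 0.0, 0.0, 1.0]]
head [([0.486, 0.047, 0.051], 0.95), ([0.439, 0.139, 0.053], 0.8)]
blank [([0.549, -0.151, 0.004], 0.95)]
mark_single []
mark_double [([0.484, 0.046, 0.047], 0.5)]
recorder [([0.604, 0.185, 0.069], 0.62), ([0.606, 0.286, 0.16], 0.55)]
slide_top [([0.61, 0.188, 0.068], 0.59), ([0.608, 0.282, 0.154], 0.54)]
dye_bottle [([0.782, -0.092, 0.098], 0.59)]
angle_offcut [([0.344, 0.165, 0.004], 0.65), ([0.486, 0.047, 0.048], 0.46)]
bridge_mid [([0.608, 0.281, 0.155], 0.86)]
wrist [[351.0, 0.0, 276.0], [0.0, 351.0, 211.5], [0.0, 0.0, 1.0]] -0.08693780877506221 [[0.0, -0.95, -0.312, 0.08], [1.0, 0.0, 0.0, 0.0], [-0.0, -0.312, 0.95, -0.16], [0.0, 0.0, 0.0, 1.0]]
1.05
```

View pics/top0.png

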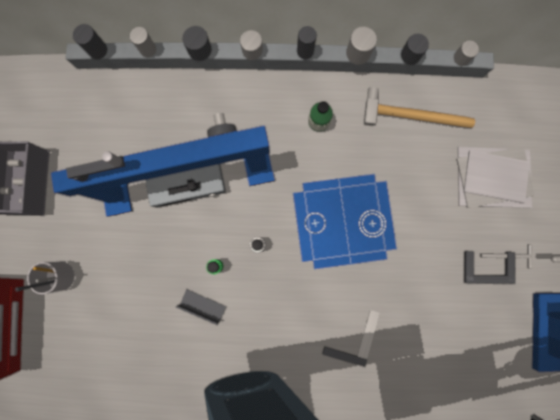

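View pics/side0.png

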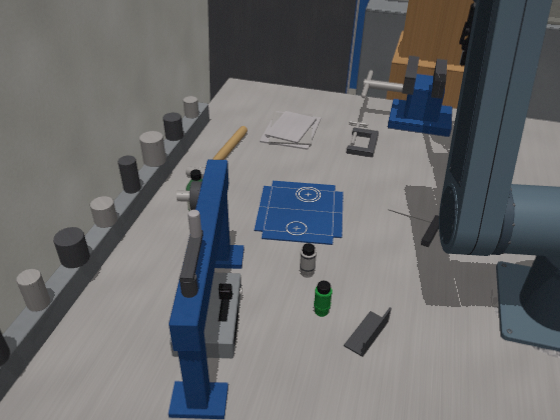

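View pics/wrist0.png

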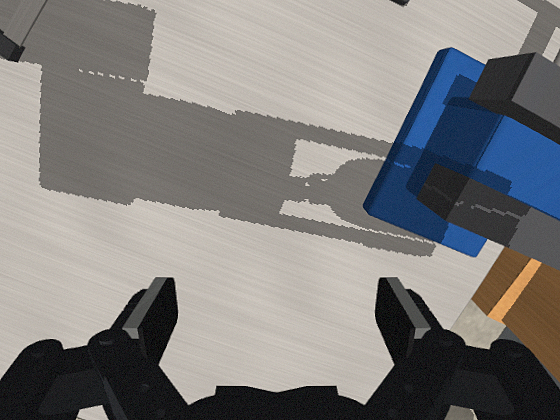

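Top view: grey head at (258,244), its green look-alike at (215,266), single ring at (315,223), double ring at (372,223), slide near (190,186). Next I'll zoom in for precise measurements.

```bash
cat > h.py <<'E'
import numpy as np, cv2
from scipy.spatial.transform import Rotation as R
def ray(p,uv,T=None):
    K=p["mtx"]; d=np.array([(uv[0]-K[0,2])/K[0,0],(uv[1]-K[1,2])/K[1,1]])
    s=d.copy()
    for _ in range(20): s=d/(1+p["k1"]*(s@s))
    return np.array([s[0],s[1],1.])
def onplane(p,uv,z,T=None):
    T=p["cam_to_world"] if T is None else T
    v=T[:3,:3]@ray(p,uv); o=T[:3,3]; return o+v*(z-o[2])/v[2]
def depthpts(p,T=None):
    T=p["cam_to_world"] if T is None else T
    z=p["z_map"]; vv,uu=np.nonzero(z>0)
    K=p["mtx"]; d=np.stack([(uu-K[0,2])/K[0,0],(vv-K[1,2])/K[1,1]],1); s=d.copy()
    for _ in range(20): s=d/(1+p["k1"]*(s**2).sum(1,keepdims=True))
    zz=z[vv,uu]; P=np.c_[s*zz[:,None],zz]@T[:3,:3].T+T[:3,3]
    M=np.full(z.shape+(3,),np.nan); M[vv,uu]=P; return M
def wristT(p,pos,q):
    T=np.eye(4);T[:3,:3]=R.from_quat(q).as_matrix();T[:3,3]=pos;return T@p["mount"]
def down(yaw,lean=0.,az=0.):
    # tool z down, then leaned; yaw = world direction angle of jaw axis y
    z=np.array([np.sin(lean)*np.cos(az),np.sin(lean)*np.sin(az),-np.cos(lean)])
    y=np.array([np.cos(yaw),np.sin(yaw),0.]); y-=z*(y@z); y/=np.linalg.norm(y)
    return R.from_matrix(np.stack([np.cross(y,z),y,z],1)).as_quat()
E
python3 - <<'E'
from plant import viewer
from h import *
import pickle
t=viewer.read_camera("top"); s=viewer.read_camera("side")
pickle.dump((t,s),open("cams.pkl","wb"))
f=t["frame"]
c=lambda f,x,y,w,h,k:cv2.resize(f[y:y+h,x:x+w],None,fx=k,fy=k,interpolation=cv2.INTER_CUBIC)
cv2.imwrite("pics/ta.png",c(f,285,165,120,110,6)[:,:,::-1])
cv2.imwrite("pics/tb.png",c(f,130,130,160,150,4)[:,:,::-1][:600])
cv2.imwrite("pics/sb.png",c(s["frame"],160,160,200,200,3)[:,:,::-1])
h,sat,v=cv2.split(cv2.cvtColor(f,cv2.COLOR_RGB2HSV))
# rings: bright low-sat px inside the blank -> fit ellipse
w=((sat<110)&(v>110)).astype(np.uint8)
for nm,(u,vv),rs in [("single",(315,223),(8,14)),("double",(372,223),(8,18))]:
    ys,xs=np.nonzero(w); 
    cx,cy=u,vv
    for _ in range(5):
        d=np.hypot(xs-cx,ys-cy); m=(d<rs[1]+2)
        cx,cy=xs[m].mean(),ys[m].mean()
    print(nm,cx,cy,m.sum(),onplane(t,(cx,cy),.004))
M=depthpts(t)
b=(M[...,2]>.06)&(M[...,2]<.085)
for u,vv in [(258,244),(215,266)]:
    m=np.zeros(b.shape,bool); m[vv-12:vv+12,u-12:u+12]=1
    q=M[m&b]; print("cap",q.mean(0),(q.max(0)+q.min(0))/2,len(q))
E
```

```text
single 314.1601941747573 222.15533980582524 206 [ 0.54303991 -0.09238212  0.004     ]
double 372.9387755102041 223.16734693877552 490 [ 0.54435574 -0.22780934  0.004     ]
cap [0.48800392 0.03352726 0.07075561] [0.4878711  0.03385098 0.06853176] 151
cap [0.43792848 0.12514919 0.07071805] [0.43797204 0.12572084 0.0685827 ] 137
```

View pics/ta.png

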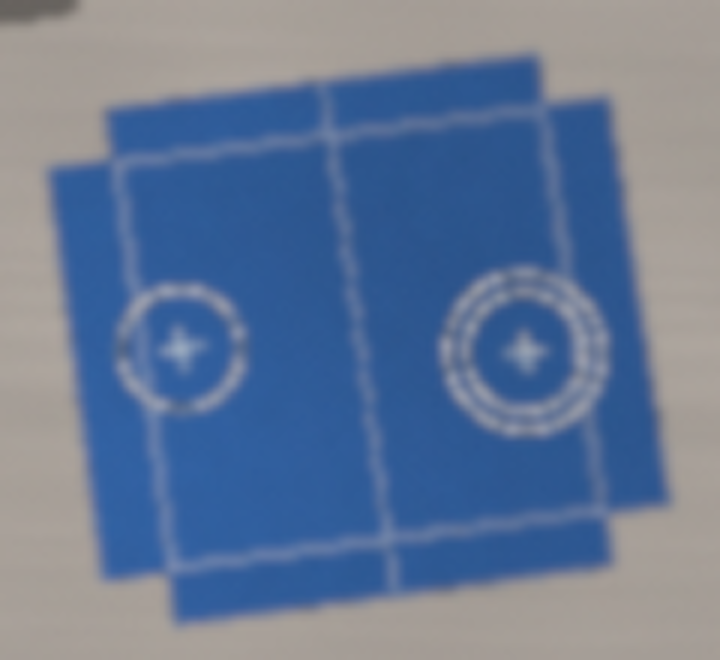

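View pics/tb.png

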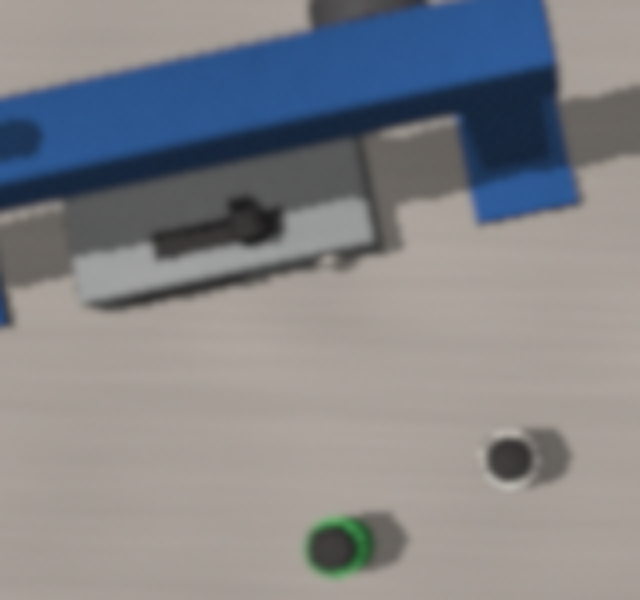

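View pics/sb.png

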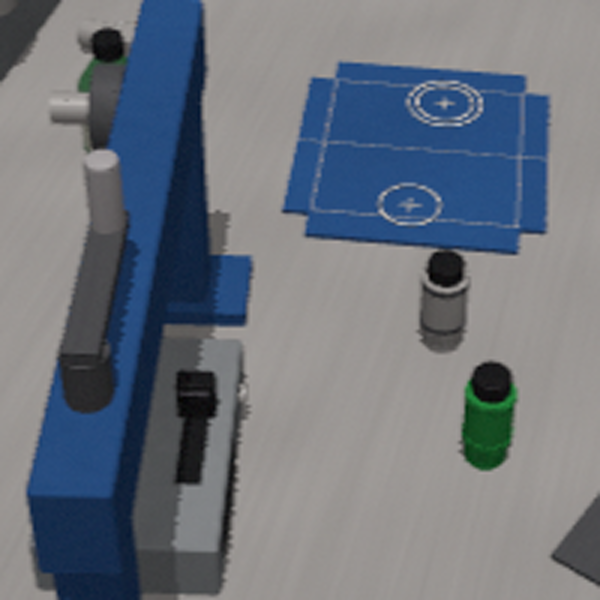

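```bash
python3 - <<'E'
from h import *
import pickle
t,s=pickle.load(open("cams.pkl","rb"))
print("single",onplane(t,(314.75,222.58),.004),onplane(s,(296.5,227.8),.004))
print("double",onplane(t,(372.08,223.25),.004),onplane(s,(308.,194.),.004))
print("cap",onplane(t,(257.4,244.4),.074),onplane(s,(160+445.5/3-.3,160+264/3),.07))
for n,p in (("t",t),("s",s)):
    M=depthpts(p)
    g=(M[...,0]>.45)&(M[...,0]<.75)&(M[...,1]>.05)&(M[...,1]<.40)
    a=g&(M[...,2]>.218)&(M[...,2]<.25)
    P=M[a][:,:2].astype(np.float32)
    r=cv2.minAreaRect(P); print(n,"beam",r,len(P)); 
    b=g&(abs(M[...,2]-.045)<.006); P=M[b][:,:2].astype(np.float32); print("box",cv2.minAreaRect(P),len(P))
    c=g&(abs(M[...,2]-.0755)<.006)&(M[...,1]<.27)&(M[...,1]>.12)&(M[...,0]<.62)
    print("tab",M[c].mean(0),M[c].min(0),M[c].max(0),c.sum(), np.argwhere(c).min(0),np.argwhere(c).max(0))
f=lambda p,u,v,w,h,k:cv2.resize(p["frame"][v:v+h,u:u+w],None,fx=k,fy=k,interpolation=cv2.INTER_CUBIC)[:,:,::-1]
cv2.imwrite("pics/tt.png",cv2.convertScaleAbs(f(t,155,165,70,45,10),alpha=1.5))
cv2.imwrite("pics/ss.png",cv2.convertScaleAbs(f(s,190,270,65,55,10),alpha=1.5))
E
```

```text
single [ 0.54210154 -0.09375546  0.004     ] [ 0.53771419 -0.09295017  0.004     ]
double [ 0.54411247 -0.22582123  0.004     ] [ 0.54025453 -0.22440799  0.004     ]
cap [0.48804799 0.03215129 0.074     ] [0.4851644  0.03499058 0.07      ]
t beam ((0.637614369392395, 0.22592784464359283), (0.05871140956878662, 0.363541841506958), 13.928889274597168) 4179
box ((0.6003208756446838, 0.22285550832748413), (0.2896212935447693, 0.2143845409154892), 70.8967056274414) 1978
tab [0.60861923 0.17867764 0.07455765] [0.4501619  0.12535875 0.0700106 ] [0.61999607 0.18884069 0.0788252 ] 65 [181 187] [261 213]
s beam ((0.6358100771903992, 0.22707411646842957), (0.060427259653806686, 0.36427828669548035), 13.479410171508789) 3414
box ((0.5751715302467346, 0.22249560058116913), (0.3463314473628998, 0.19122973084449768), 89.50279998779297) 2066
tab [0.60772404 0.18365364 0.07392183] [0.59630261 0.17177035 0.06951726] [0.6199348  0.1904397  0.07782755] 85 [284 219] [291 231]
```

View pics/tt.png

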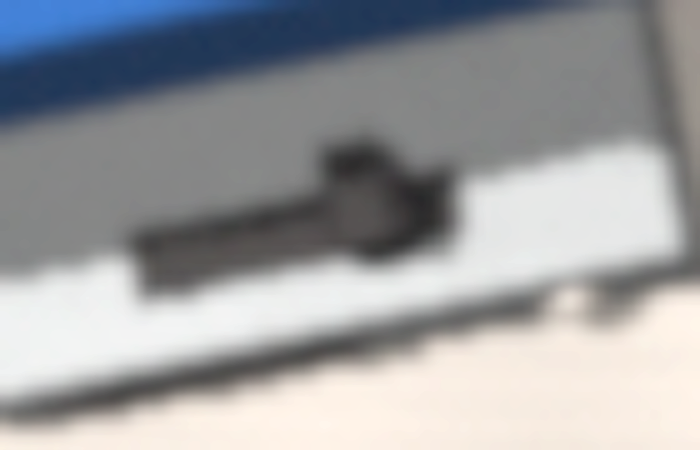

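View pics/ss.png

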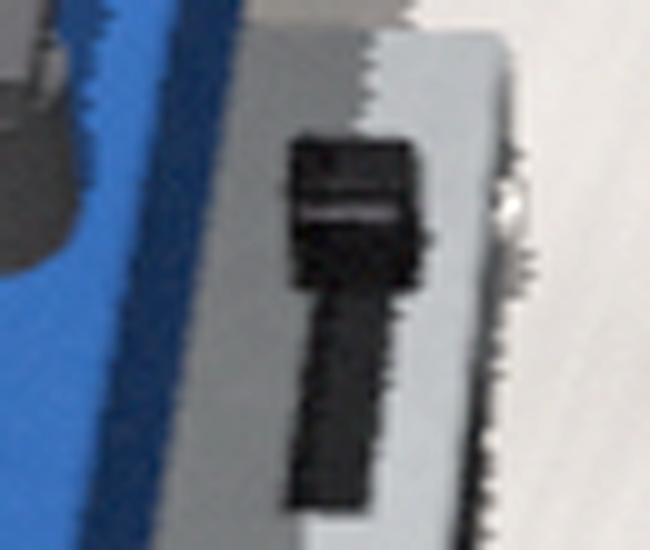

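```bash
python3 - <<'E'
from h import *
import pickle
t,s=pickle.load(open("cams.pkl","rb"))
cr=lambda x,y:(155+(x+.5)/10-.5,165+(y+.5)/10-.5)
cs=lambda x,y:(190+(x+.5)/10-.5,270+(y+.5)/10-.5)
def an(a,b): d=b-a; return np.degrees(np.arctan2(-d[0],d[1]))
print("tab t",onplane(t,cr(360,193),.0755),"s",onplane(s,cs(353,173),.0755))
a=onplane(t,cr(685,255),.045);b=onplane(t,cr(10,395),.045);print("front edge t",a,b,an(a,b))
a=onplane(s,cs(505,40),.045);b=onplane(s,cs(455,530),.045);print("front edge s",a,b,an(a,b))
# slot
a=onplane(t,cr(455,215),.045);b=onplane(t,cr(140,265),.045);print("slot",a,b,an(a,b))
# beam top line from depth
M=depthpts(t); g=(M[...,2]>.228)&(M[...,2]<.242)&(M[...,0]>.5)&(M[...,0]<.8)&(M[...,1]>.0)&(M[...,1]<.45)
P=M[g]; xs=[]
for y0 in np.arange(.06,.40,.02):
    q=P[abs(P[:,1]-y0)<.01]
    if len(q)>5: xs.append((y0,q[:,0].min(),q[:,0].max(),len(q)))
print(np.round(xs,3))
E
```

```text
tab t [0.61350402 0.18010096 0.0755    ] s [0.60877209 0.18479053 0.0755    ]
front edge t [0.60601202 0.11376159 0.045     ] [0.57088825 0.26358466 0.045     ] 13.19387060527558
front edge s [0.60265446 0.11719747 0.045     ] [0.57326002 0.23478484 0.045     ] 14.035141464984177
slot [0.61367151 0.16544453 0.045     ] [0.60073321 0.23572152 0.045     ] 10.431595470966043
[[6.00e-02 6.47e-01 6.91e-01 2.60e+02]
 [8.00e-02 6.42e-01 7.00e-01 3.11e+02]
 [1.00e-01 6.37e-01 7.01e-01 3.68e+02]
 [1.20e-01 6.33e-01 6.94e-01 2.61e+02]
 [1.40e-01 6.27e-01 6.71e-01 2.51e+02]
 [1.60e-01 6.23e-01 6.65e-01 2.49e+02]
 [1.80e-01 6.18e-01 6.61e-01 2.50e+02]
 [2.00e-01 6.13e-01 6.57e-01 2.44e+02]
 [2.20e-01 6.09e-01 6.51e-01 2.50e+02]
 [2.40e-01 6.02e-01 6.47e-01 2.50e+02]
 [2.60e-01 5.98e-01 6.42e-01 2.30e+02]
 [2.80e-01 5.93e-01 6.15e-01 1.29e+02]
 [3.00e-01 5.88e-01 6.11e-01 1.25e+02]
 [3.20e-01 5.84e-01 6.05e-01 1.23e+02]
 [3.40e-01 5.78e-01 6.02e-01 8.80e+01]
 [3.60e-01 5.73e-01 5.95e-01 1.16e+02]
 [3.80e-01 5.68e-01 6.12e-01 2.25e+02]]
```

```bash
python3 - <<'E'
from plant import bot, viewer, spot_in, sensors
from h import *
import pickle
for y in np.radians([0,30,60,90,120,150,180,210,240,270,300,330]):
    r=[bot.ik([x_,y_,z_],down(y)) for x_,y_,z_ in [(.487,.034,.16),(.54,-.225,.04),(.54,-.093,.04)]]
    print(round(np.degrees(y)),[None if q is None else (round(float(q[0]),2),round(float(q[5]),2)) for q in r])
E
```

```text
0 [(-0.16, -0.16), (-0.59, -0.59), (-0.37, -0.37)]
30 [(-0.16, -0.68), (-0.59, -1.11), (-0.37, -0.9)]
60 [(-0.16, -1.21), (-0.59, -1.63), (-0.37, -1.42)]
90 [(-0.16, -1.73), (-0.59, -2.16), (-0.37, -1.94)]
120 [(-0.16, -2.25), (-0.59, -2.68), (-0.37, -2.47)]
150 [(-0.16, -2.78), (-0.59, 3.08), (-0.37, -2.99)]
180 [(-0.16, 2.98), (-0.59, 2.56), (-0.37, 2.77)]
210 [(-0.16, 2.46), (-0.59, 2.03), (-0.37, 2.24)]
240 [(-0.16, 1.94), (-0.59, 1.51), (-0.37, 1.72)]
270 [(-0.16, 1.41), (-0.59, 0.99), (-0.37, 1.2)]
300 [(-0.16, 0.89), (-0.59, 0.46), (-0.37, 0.67)]
330 [(-0.16, 0.36), (-0.59, -0.06), (-0.37, 0.15)]
```

```bash
python3 - <<'E'
from plant import bot, viewer, spot_in, sensors
from h import *
import pickle
q=down(0); out=[]
t0=sensors.current_time()
for n,p in [("double",[.542,-.225,.17]),("single",[.540,-.093,.17]),("head",[.487,.034,.20])]:
    bot.move_ptp(p,q)
    pos,o=sensors.current_tool_pos(),sensors.current_eef_rot()
    w=viewer.read_camera("wrist"); out.append((n,w,pos,o))
    cv2.imwrite(f"pics/w_{n}.png",w["frame"][:,:,::-1])
    for l in ([ "head"] if n=="head" else ["mark_"+n]): print(l,[(np.round(d["at"],3).tolist(),round(d["conf"],2)) for d in spot_in(l,w)])
    print(n,np.round(pos,4),sensors.current_time()-t0)
pickle.dump(out,open("w.pkl","wb"))
E
python3 -c "
import cv2,numpy as np
cv2.imwrite('pics/wall.png',cv2.resize(np.vstack([np.hstack([cv2.imread('pics/w_%s.png'%n) for n in ('double','single')]),np.hstack([cv2.imread('pics/w_head.png')]*2)]),(800,600),interpolation=cv2.INTER_AREA))"
```

```text
mark_double [([0.543, -0.224, 0.003], 0.9)]
double [ 0.5416 -0.2261  0.1701] 1.7167
mark_single [([0.544, -0.09, 0.003], 0.68)]
single [ 0.5401 -0.093   0.1704] 2.4083
head [([0.488, 0.041, 0.07], 0.88), ([0.442, 0.123, 0.078], 0.83)]
head [0.4874 0.0335 0.2003] 3.1250000000000004
```

View pics/wall.png

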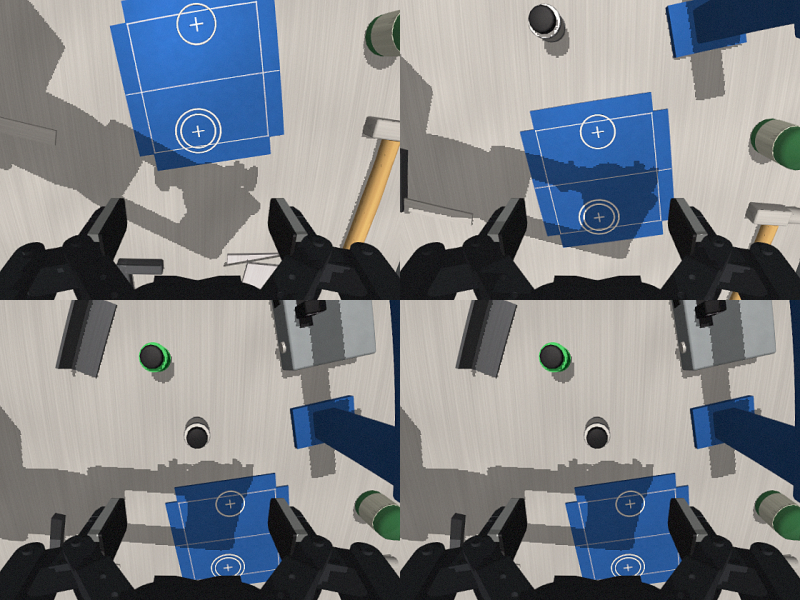

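```bash
python3 - <<'E'
from h import *
import pickle
out=pickle.load(open("w.pkl","rb"))
for n,w,pos,o in out:
    T=wristT(w,pos,o); f=w["frame"]; g=cv2.cvtColor(f,cv2.COLOR_RGB2GRAY)
    x0,y0=276-45,(183 if n!="head" else 192)-45
    c=g[y0:y0+90,x0:x0+90]
    m=(c<60) if n=="head" else (c>170)
    m=m.astype(np.uint8)
    cs,_=cv2.findContours(m,cv2.RETR_EXTERNAL,cv2.CHAIN_APPROX_NONE)
    k=max(cs,key=lambda a:cv2.minEnclosingCircle(a)[1])
    for k in sorted(cs,key=len)[-3:]:
        if len(k)<8: continue
        e=cv2.fitEllipse(k); uv=(e[0][0]+x0,e[0][1]+y0)
        print(n,np.round(uv,1),np.round(e[1],1),onplane(w,uv,.074 if n=="head" else .004,T).round(4))
E
```

```text
double [315.1 226.2] [ 1.9 20.6] [ 0.5808 -0.2692  0.004 ]
double [277.5 184.2] [62.8 72.7] [ 0.5434 -0.2263  0.004 ]
single [236.2 141.5] [ 6.4 76.2] [ 0.5038 -0.0527  0.004 ]
single [276.8 182.4] [44.9 80.8] [ 0.5413 -0.0915  0.004 ]
head [277.5 171.5] [0. 1.] [0.4892 0.0539 0.074 ]
head [274.5 164. ] [0.  8.1] [0.4867 0.0602 0.074 ]
head [275.3 192.3] [27.9 29.8] [0.4873 0.036  0.074 ]
```

```bash
python3 - <<'E'
from plant import bot, viewer, spot_in, sensors
from h import *
q=down(0); hx,hy=.4873,.0345
bot.set_gripper(.075,40)
bot.movel([hx,hy,.037],q,feed=.2)
print(sensors.current_force().round(1) if hasattr(sensors.current_force(),'round') else sensors.current_force())
bot.set_gripper(0.0,40); print("op",sensors.current_opening(),sensors.current_tool_pos())
bot.movel([hx,hy,.09],q,feed=.15)
print("op",sensors.current_opening(),sensors.current_force(),sensors.current_tool_pos(),sensors.current_time())
w=viewer.read_camera("wrist"); cv2.imwrite("pics/w_grip.png",w["frame"][:,:,::-1])
s=viewer.read_camera("side"); cv2.imwrite("pics/s_grip.png",s["frame"][:,:,::-1])
E
python3 -c "
import cv2,numpy as np
cv2.imwrite('pics/g.png',cv2.resize(np.hstack([cv2.imread('pics/w_grip.png'),cv2.imread('pics/s_grip.png')]),(800,300),interpolation=cv2.INTER_AREA))"
```

```text
[ 0.8 -0.5 -0.1]
op 0.02881032897744011 [0.48791308 0.03440449 0.03806418]
op 0.028426980810316773 [-1.15168248 -0.27242429 -1.29528872] [0.48709731 0.03452446 0.08979931] 6.5083
```

View pics/g.png

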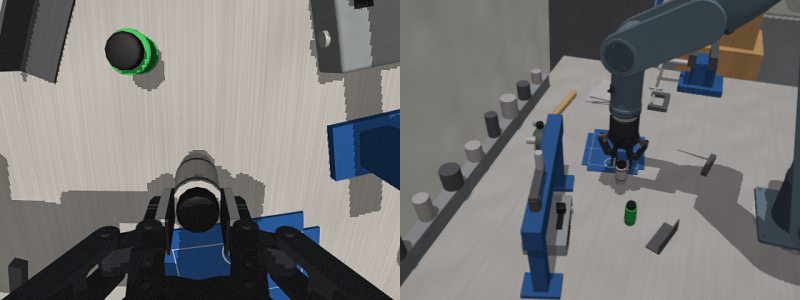

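```bash
python3 - <<'E'
from plant import bot, viewer, spot_in, sensors
from h import *
pos,o=sensors.current_tool_pos(),sensors.current_eef_rot()
w=viewer.read_camera("wrist");T=wristT(w,pos,o)
print(pos,R.from_quat(o).as_matrix().round(3).tolist())
c=w["frame"][200:400,180:380]
cv2.imwrite("pics/gz.png",cv2.resize(cv2.convertScaleAbs(c,alpha=1.8),None,fx=3,fy=3,interpolation=cv2.INTER_CUBIC)[:,:,::-1])
print(onplane(w,(276,294),.126,T))
M=depthpts(w,T); 
for v in range(215,350,8): print(v,M[v,276].round(4))
E
```

```text
[0.48622068 0.03463543 0.08882451] [[0.0, 1.0, -0.002], [1.0, -0.0, 0.0], [0.0, -0.002, -1.0]]
[0.48660223 0.0389882  0.126     ]
215 [0.4865 0.0481 0.054 ]
223 [0.4865 0.0505 0.074 ]
231 [0.4865 0.0499 0.0843]
239 [0.4865 0.05   0.0949]
247 [0.4866 0.0511 0.1066]
255 [0.4866 0.0493 0.1112]
263 [0.4866 0.0474 0.1151]
271 [0.4866 0.0474 0.1222]
279 [0.4866 0.0449 0.1243]
287 [0.4866 0.0422 0.126 ]
295 [0.4866 0.0376 0.1245]
303 [0.4866 0.0339 0.1246]
311 [0.4866 0.0304 0.1252]
319 [0.4866 0.0261 0.1247]
327 [ 0.4864 -0.0677  0.0037]
335 [ 0.4864 -0.0754  0.0043]
343 [ 0.4864 -0.084   0.0039]
```

View pics/gz.png

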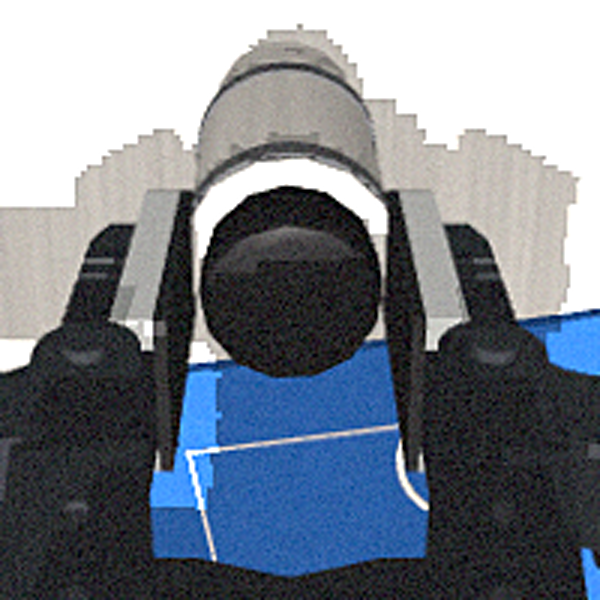

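```bash
cat >> h.py <<'E'
def lower(bot,sensors,x,y,q,z0,zmin):
    f0=np.array(sensors.current_force())[2]; z=z0
    while z>zmin:
        z-=.001; bot.movel([x,y,z],q,feed=.03)
        f=np.array(sensors.current_force())[2]-f0
        if f>3: break
    print("touch",z,f,sensors.current_tool_pos())
E
python3 - <<'E'
from plant import bot, viewer, spot_in, sensors
from h import *
q=down(0); x,y=.541,-.094
bot.movel([x,y,.085],q,feed=.2)
bot.movel([x,y,.047],q,feed=.15)
lower(bot,sensors,x,y,q,.0455,.038)
bot.set_gripper(.07); bot.dwell(.3)
bot.movel([x,y,.16],q,feed=.25)
pos,o=sensors.current_tool_pos(),sensors.current_eef_rot()
w=viewer.read_camera("wrist");T=wristT(w,pos,o)
print(spot_in("head",w),sensors.current_time())
cv2.imwrite("pics/w_s.png",w["frame"][:,:,::-1])
s=viewer.read_camera("side"); cv2.imwrite("pics/s_s.png",s["frame"][:,:,::-1])
M=depthpts(w,T); m=(M[...,2]>.07)&(M[...,2]<.084)&(abs(M[...,0]-x)<.03)&(abs(M[...,1]-y)<.03)
print("cap",M[m].mean(0),M[m].min(0),M[m].max(0))
E
python3 -c "
import cv2,numpy as np
a=cv2.imread('pics/w_s.png')[70:280,180:380]; b=cv2.imread('pics/s_s.png')[130:340,220:420]
cv2.imwrite('pics/g2.png',cv2.resize(np.hstack([a,b]),None,fx=2,fy=2))"
```

```text
touch 0.041499999999999995 6.244461706046907 [ 0.5411628  -0.09415704  0.04216333]
[{'at': [0.5433, -0.0893, 0.0745], 'conf': 0.94}] 10.4083
cap [ 0.54080644 -0.09272137  0.07755626] [ 0.52833825 -0.10633881  0.07002162] [ 0.5528824  -0.08128744  0.08028897]
```

View pics/g2.png

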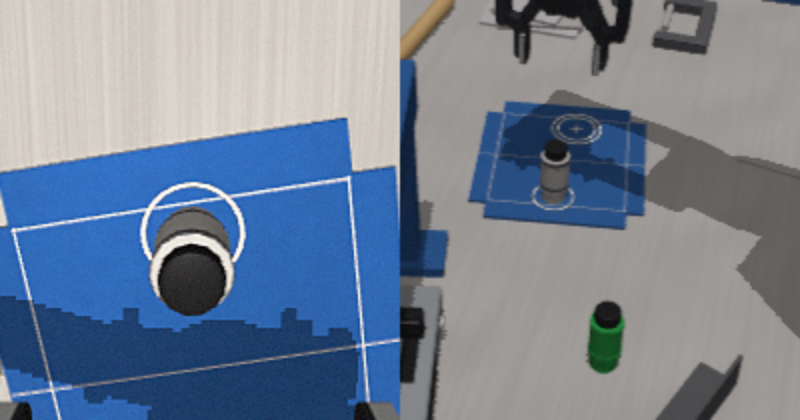

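The head stands upright inside the single ring, with its cap centre within about 1 mm of the ring centre. Now to the double ring.

```bash
python3 - <<'E'
from plant import bot, viewer, spot_in, sensors
from h import *
q=down(0); x,y=.541,-.0935
bot.movel([x,y,.042],q,feed=.2)
bot.set_gripper(0,40); print(sensors.current_opening())
bot.movel([x,y,.075],q,feed=.15)
x,y=.543,-.226
bot.movel([x,y,.075],q,feed=.2)
bot.movel([x,y,.047],q,feed=.15)
lower(bot,sensors,x,y,q,.0455,.038)
bot.set_gripper(.07); bot.dwell(.3)
bot.movel([x,y,.16],q,feed=.25)
pos,o=sensors.current_tool_pos(),sensors.current_eef_rot()
w=viewer.read_camera("wrist");T=wristT(w,pos,o)
cv2.imwrite("pics/w_d.png",w["frame"][:,:,::-1])
s=viewer.read_camera("side"); cv2.imwrite("pics/s_d.png",s["frame"][:,:,::-1])
M=depthpts(w,T); m=(M[...,2]>.07)&(M[...,2]<.084)&(abs(M[...,0]-x)<.03)&(abs(M[...,1]-y)<.03)
print("cap",M[m].mean(0),(M[m].min(0)+M[m].max(0))/2,sensors.current_time())
# IK for pushing poses
rx=np.array([.972,.233,0]);ry=np.array([-.233,.972,0])
for lean in (30,35,40):
  for yw in (13.5,193.5,103.5,283.5):
    qq=down(np.radians(yw),np.radians(lean),np.radians(13.5))
    tip=np.array([.611,.182,.06])-ry*.05
    j=bot.ik(tip-R.from_quat(qq).as_matrix()[:,2]*.014,qq); print(lean,yw,None if j is None else np.round(j,2))
E
python3 -c "
import cv2,numpy as np
a=cv2.imread('pics/w_d.png')[70:280,180:380]; b=cv2.imread('pics/s_d.png')[130:340,220:420]
cv2.imwrite('pics/g3.png',cv2.resize(np.hstack([a,b]),None,fx=2,fy=2))"
```

```text
0.02857570833842041
touch 0.042499999999999996 5.880962574057524 [ 0.54325697 -0.22641827  0.04356883]
cap [ 0.54243182 -0.22511613  0.07747848] [ 0.54238236 -0.22605901  0.07498985] 15.4333
30 13.5 [-0.05  0.31  2.02  0.44  0.34 -0.67]
30 193.5 [-0.05  0.31  2.02  0.44  0.34  2.47]
30 103.5 [-0.05  0.31  2.02  0.44  0.34 -2.24]
30 283.5 [-0.05  0.31  2.02  0.44  0.34  0.9 ]
35 13.5 [-0.07  0.3   2.1   0.87  0.23 -1.11]
35 193.5 [-0.07  0.3   2.1   0.87  0.23  2.03]
35 103.5 [-0.07  0.3   2.1   0.87  0.23 -2.68]
35 283.5 [-0.07  0.3   2.1   0.87  0.23  0.46]
40 13.5 None
40 193.5 None
40 103.5 None
40 283.5 None
```

View pics/g3.png

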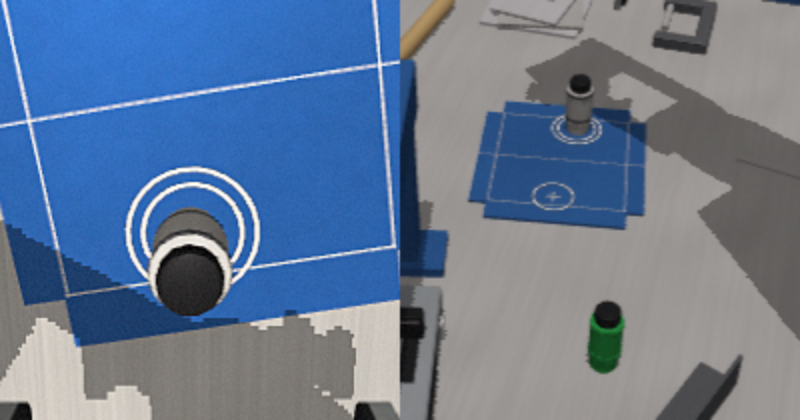

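Head placed in the double ring. Next, the slide push with closed fingers; I'll check the joint solutions first.

```bash
cat >> h.py <<'E'
A=np.radians(13.5); rx=np.array([np.cos(A),np.sin(A),0]); ry=np.array([-np.sin(A),np.cos(A),0]); TAB=np.array([.611,.182,0])
def tcp(q,dx,dy,ztip,back=0):
    z=R.from_quat(q).as_matrix()[:,2]
    return TAB+rx*dx+ry*dy+[0,0,ztip]-z*(.014+back)
E
python3 - <<'E'
from plant import bot, viewer, spot_in, sensors
from h import *
print(np.round(sensors.current_joint_pos(),2))
for lean in (25,27,29):
  for az in (13.5,0,-10):
    q=down(A+np.pi/2,np.radians(lean),np.radians(az))
    for a in [(0,-.045,.06,.12),(0,-.045,.06),(0,-.02,.06),(0,.02,.06),(0,.02,.06,.12)]:
        j=bot.ik(tcp(q,*a),q); print(lean,az,a,None if j is None else np.round(j,2))
E
```

```text
[-0.58  0.37  1.52 -0.    1.26 -0.58]
25 13.5 (0, -0.045, 0.06, 0.12) [-0.05  0.09  1.92  0.18  0.72 -1.97]
25 13.5 (0, -0.045, 0.06) [-0.02  0.33  1.94  0.24  0.47 -2.02]
25 13.5 (0, -0.02, 0.06) [ 0.03  0.33  1.94  0.2   0.46 -1.93]
25 13.5 (0, 0.02, 0.06) [ 0.12  0.33  1.93  0.12  0.45 -1.79]
25 13.5 (0, 0.02, 0.06, 0.12) [ 0.1   0.1   1.91  0.09  0.7  -1.76]
25 0 (0, -0.045, 0.06, 0.12) [ 0.07  0.1   1.9  -0.04  0.7  -1.69]
25 0 (0, -0.045, 0.06) [ 0.06  0.33  1.93 -0.06  0.45 -1.68]
25 0 (0, -0.02, 0.06) [ 0.11  0.34  1.92 -0.11  0.45 -1.59]
25 0 (0, 0.02, 0.06) [ 0.2   0.35  1.91 -0.18  0.47 -1.44]
25 0 (0, 0.02, 0.06, 0.12) [ 0.22  0.12  1.88 -0.14  0.72 -1.48]
25 -10 (0, -0.045, 0.06, 0.12) [ 0.15  0.13  1.87 -0.2   0.73 -1.5 ]
25 -10 (0, -0.045, 0.06) [ 0.12  0.35  1.9  -0.26  0.49 -1.44]
25 -10 (0, -0.02, 0.06) [ 0.17  0.36  1.89 -0.3   0.5  -1.36]
25 -10 (0, 0.02, 0.06) [ 0.25  0.37  1.87 -0.35  0.53 -1.25]
25 -10 (0, 0.02, 0.06, 0.12) [ 0.3   0.16  1.84 -0.28  0.77 -1.31]
27 13.5 (0, -0.045, 0.06, 0.12) [-0.07  0.07  1.96  0.22  0.67 -2.02]
27 13.5 (0, -0.045, 0.06) [-0.0
[... 1120 characters left out ...]
9 13.5 (0, 0.02, 0.06, 0.12) [ 0.09  0.06  2.    0.13  0.59 -1.81]
29 0 (0, -0.045, 0.06, 0.12) [ 0.07  0.07  1.99 -0.06  0.58 -1.66]
29 0 (0, -0.045, 0.06) [ 0.06  0.32  1.99 -0.09  0.33 -1.63]
29 0 (0, -0.02, 0.06) [ 0.12  0.32  1.98 -0.17  0.34 -1.51]
29 0 (0, 0.02, 0.06) [ 0.21  0.33  1.97 -0.29  0.36 -1.32]
29 0 (0, 0.02, 0.06, 0.12) [ 0.24  0.09  1.96 -0.2   0.6  -1.4 ]
29 -10 (0, -0.045, 0.06, 0.12) [ 0.18  0.11  1.95 -0.29  0.63 -1.39]
29 -10 (0, -0.045, 0.06) [ 0.13  0.34  1.96 -0.4   0.39 -1.29]
29 -10 (0, -0.02, 0.06) [ 0.19  0.35  1.95 -0.45  0.41 -1.2 ]
29 -10 (0, 0.02, 0.06) [ 0.27  0.36  1.93 -0.51  0.44 -1.07]
29 -10 (0, 0.02, 0.06, 0.12) [ 0.33  0.14  1.91 -0.38  0.68 -1.18]
```

```bash
python3 - <<'E'
from plant import bot, viewer, spot_in, sensors
from h import *
bot.movel([.543,-.226,.22],None,feed=.25)
q=down(A+np.pi/2,np.radians(27),A)
bot.set_gripper(0,60)
bot.move_ptp(tcp(q,0,-.04,.06,.12),q)
pos,o=sensors.current_tool_pos(),sensors.current_eef_rot()
w=viewer.read_camera("wrist");T=wristT(w,pos,o); cv2.imwrite("pics/w_r.png",w["frame"][:,:,::-1])
print(pos,tcp(q,0,-.04,.06,.12),sensors.current_opening(),sensors.current_time())
print(spot_in("slide_top",w))
import pickle; pickle.dump((w,T),open("wr.pkl","wb"))
E
```

```text
[0.56189981 0.12846488 0.17991159] [0.56118396 0.12890362 0.17939487] -0.0003405431781488557 17.875
[{'at': [0.6011, 0.1763, 0.0678], 'conf': 0.73}, {'at': [0.5771, -0.0791, 0.0063], 'conf': 0.5}]
```

View pics/w_r.png

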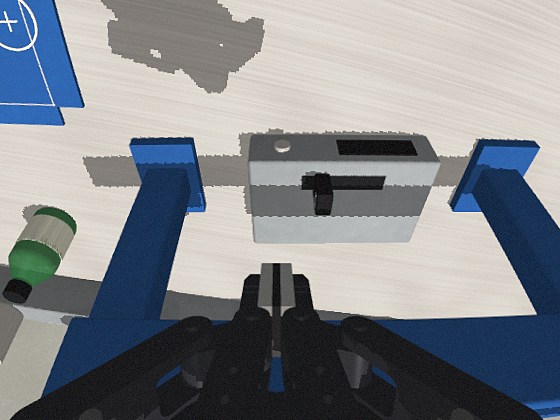

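```bash
python3 - <<'E'
from h import *
import pickle
w,T=pickle.load(open("wr.pkl","rb"))
c=w["frame"][150:240,270:410]
cv2.imwrite("pics/rz.png",cv2.resize(cv2.convertScaleAbs(c,alpha=2),None,fx=5,fy=5,interpolation=cv2.INTER_CUBIC)[:,:,::-1])
M=depthpts(w,T); m=(abs(M[...,2]-.0755)<.006)&(abs(M[...,0]-.61)<.04)&(abs(M[...,1]-.18)<.03)
P=M[m]; print(len(P),P.mean(0)); d=P-TAB; X=d@rx;Y=d@ry
print("rec dx",X.min(),X.max(),"dy",Y.min(),Y.max(), np.percentile(X,[5,50,95]),np.percentile(Y,[5,50,95]))
E
```

```text
419 [0.60989664 0.1798098  0.07465459]
rec dx -0.011984129407079835 0.01241096651962624 dy -0.008863002588212337 0.0056456936457194365 [-0.01096804 -0.00202951  0.01027733] [-0.00817765 -0.00183551  0.00463767]
```

View pics/rz.png

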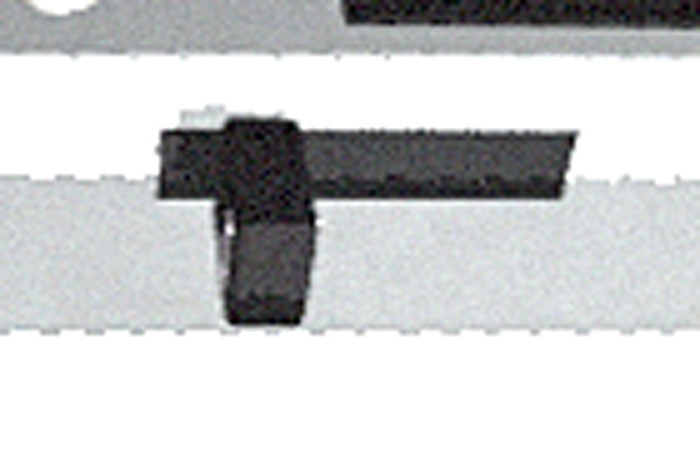

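```bash
python3 - <<'E'
from plant import bot, viewer, spot_in, sensors
from h import *
q=down(A+np.pi/2,np.radians(27),A)
d0=-.046
bot.movel(tcp(q,0,d0,.06,.12),q,feed=.2)
bot.movel(tcp(q,0,d0,.06),q,feed=.15)
F0=np.array(sensors.current_force()); print("F0",F0.round(1),(np.array(sensors.current_tool_pos())-tcp(q,0,d0,.06)).round(4))
y=d0; con=None
while y<.032:
    fy=-(np.array(sensors.current_force())-F0)@ry
    y+= .003 if (con is None or y-con<.030) else .001
    bot.movel(tcp(q,0,y,.06),q,feed=.05)
    F=np.array(sensors.current_force())-F0; fy=-F@ry
    act=(np.array(sensors.current_tool_pos())-tcp(q,0,0,.06))@ry
    if con is None and fy>2: con=y
    print(round(y,3),round(act,4),"fy",round(fy,1),"fx",round(F@rx,1),"fz",round(F[2],1))
    if fy>18: break
w=viewer.read_camera("side"); cv2.imwrite("pics/s_p.png",w["frame"][:,:,::-1])
print(con,sensors.current_time())
E
python3 -c "
import cv2
cv2.imwrite('pics/s_pz.png',cv2.resize(cv2.imread('pics/s_p.png')[190:390,130:330],None,fx=3,fy=3))"
```

```text
F0 [-0.2  0.6  0.5] [0.0002 0.0001 0.0006]
-0.043 -0.0429 fy 0.8 fx -0.8 fz -1.1
-0.04 -0.0398 fy 0.7 fx 0.2 fz -0.8
-0.037 -0.0368 fy 0.3 fx 0.0 fz 0.3
-0.034 -0.0338 fy 0.4 fx 0.9 fz -0.4
-0.031 -0.0308 fy 0.5 fx 0.0 fz -0.6
-0.028 -0.0278 fy 0.8 fx 0.3 fz -0.6
-0.025 -0.0248 fy 1.2 fx 0.3 fz 0.0
-0.022 -0.0218 fy 0.4 fx -0.3 fz -0.0
-0.019 -0.0188 fy 1.2 fx 0.0 fz -0.9
-0.016 -0.0158 fy -0.1 fx 0.4 fz 0.6
-0.013 -0.0128 fy 0.5 fx -0.1 fz -0.5
-0.01 -0.0098 fy 1.3 fx 0.4 fz -1.2
-0.007 -0.0068 fy 1.2 fx -0.6 fz -0.4
-0.004 -0.0038 fy 1.0 fx -0.1 fz -0.7
-0.001 -0.0008 fy 0.3 fx 0.5 fz -0.8
0.002 0.0022 fy 0.8 fx 0.5 fz 0.0
0.005 0.0052 fy 1.0 fx -0.5 fz -0.1
0.008 0.0082 fy 1.8 fx 0.7 fz -0.8
0.011 0.0112 fy 0.1 fx 0.9 fz -1.3
0.014 0.0142 fy 0.4 fx -0.1 fz -0.5
0.017 0.0172 fy 0.4 fx -0.3 fz -0.3
0.02 0.0202 fy 1.3 fx 0.3 fz -0.1
0.023 0.0232 fy -0.3 fx 0.0 fz 0.0
0.026 0.0262 fy 0.5 fx 0.3 fz -0.8
0.029 0.0292 fy 0.8 fx -0.2 fz 0.2
0.032 0.0322 fy 0.4 fx -1.0 fz 0.1
None 25.675
```

View pics/s_pz.png

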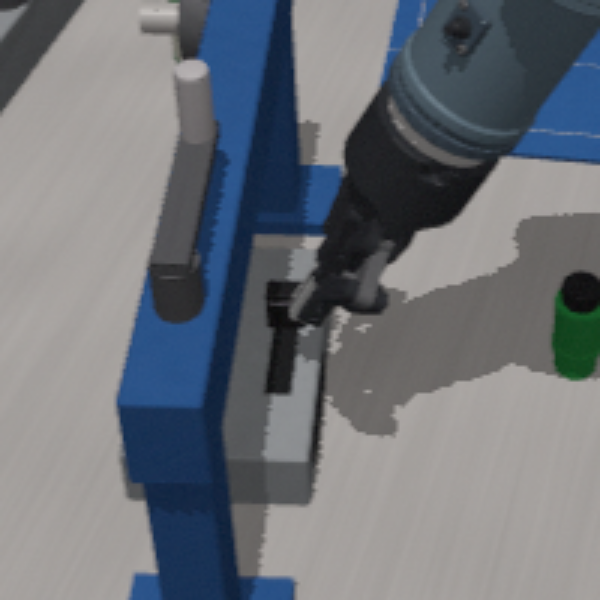

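No contact was felt, and in the side view the fingertip appears on the robot side of the tab. I'll check the geometry before moving on.

```bash
python3 - <<'E'
from plant import bot, viewer, spot_in, sensors
from h import *
pos=np.array(sensors.current_tool_pos());o=sensors.current_eef_rot();Rm=R.from_quat(o).as_matrix()
print(pos,Rm.round(3).tolist(),sensors.current_opening())
tip=pos+Rm[:,2]*.014; print("tip",tip,"rec",(tip-TAB)@rx,(tip-TAB)@ry)
s=viewer.read_camera("side");w=viewer.read_camera("wrist");t=viewer.read_camera("top")
def proj(p,X):
    T=np.linalg.inv(p["cam_to_world"]); c=T[:3,:3]@X+T[:3,3]; a=c[:2]/c[2]; a=a*(1+p["k1"]*(a@a)); return a@p["mtx"][:2,:2].T+p["mtx"][:2,2]
for X in (tip,pos,TAB+[0,0,.0755]): print(proj(s,X),proj(t,X))
cv2.imwrite("pics/w_q.png",w["frame"][:,:,::-1])
cv2.imwrite("pics/t_q.png",cv2.resize(t["frame"][110:260,100:300],None,fx=3,fy=3,interpolation=cv2.INTER_CUBIC)[:,:,::-1])
E
```

```text
[0.59730328 0.21177211 0.07247861] [[-0.866, -0.234, 0.441], [-0.208, 0.972, 0.106], [-0.454, -0.0, -0.891]] 0.0001975317245808878
tip [0.60348352 0.21325708 0.06000465] rec -1.1977610055926342e-05 0.032148132495886765
[222.73602878 304.53021138] [176.88305282 189.11450351]
[225.93268723 300.02318991] [175.98256974 191.15140596]
[224.21260489 285.52090958] [189.62024389 184.98168076]
```

View pics/w_q.png

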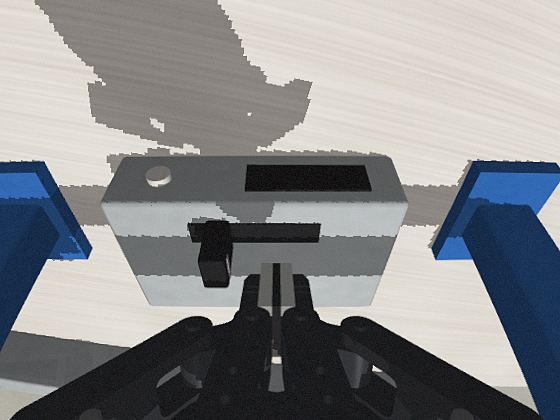

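View pics/t_q.png

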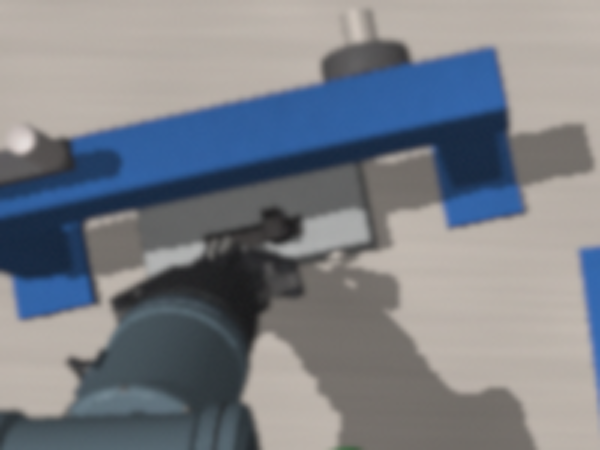

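```bash
python3 - <<'E'
from plant import bot, viewer, spot_in, sensors
from h import *
w=viewer.read_camera("wrist"); M=depthpts(w,w["mount"])
for v in range(254,330,5): print(v,M[v,268].round(4),M[v,285].round(4))
for u in range(235,320,6): print(u,M[272,u].round(4))
T=wristT(w,sensors.current_tool_pos(),sensors.current_eef_rot());W=depthpts(w,T)
m=(abs(W[...,2]-.0745)<.005)&(abs(W[...,0]-.61)<.03)&(abs(W[...,1]-.18)<.02);P=W[m];print(P.mean(0),((P-TAB)@rx).min(),((P-TAB)@rx).max(),((P-TAB)@ry).min(),((P-TAB)@ry).max())
E
```

```text
254 [-0.0126 -0.0053  0.037 ] [-0.0124  0.0052  0.0366]
259 [-0.0173 -0.0054  0.0397] [-0.017   0.0053  0.0392]
264 [ 0.011  -0.0039 -0.0233] [ 0.0111  0.0035 -0.0235]
269 [ 0.0106 -0.0038 -0.0272] [ 0.0115  0.0034 -0.0289]
274 [ 0.0104 -0.0037 -0.0312] [ 0.0105  0.0033 -0.0314]
279 [ 0.0107 -0.0036 -0.0361] [ 0.0111  0.0032 -0.0367]
284 [ 0.0103 -0.0035 -0.0393] [ 0.0102  0.0031 -0.039 ]
289 [ 0.0105 -0.0034 -0.0433] [ 0.0106  0.003  -0.0435]
294 [ 0.0107 -0.0033 -0.0472] [ 0.0105  0.003  -0.0469]
299 [ 0.0105 -0.0033 -0.0504] [ 0.0101  0.0029 -0.0497]
304 [ 0.0113 -0.0032 -0.0547] [ 0.0105  0.0028 -0.0535]
309 [ 0.009  -0.0032 -0.0545] [ 0.0094  0.0028 -0.0551]
314 [ 0.0112 -0.0031 -0.0606] [ 0.0119  0.0026 -0.0616]
319 [ 0.0113 -0.003  -0.0636] [ 0.0122  0.0025 -0.0648]
324 [ 0.0117 -0.0029 -0.0668] [ 0.0121  0.0025 -0.0674]
329 [ 0.0119 -0.0029 -0.0696] [ 0.0125  0.0024 -0.0704]
235 [-0.0295 -0.0273  0.0454]
241 [-0.0294 -0.0233  0.0451]
247 [-0.0297 -0.0195  0.0458]
253 [-0.0295 -0.0155  0.0453]
259 [-0.0302 -0.0116  0.0467]
265 [ 0.0105 -0.005  -0.0297]
271 [ 0.0106 -0.0025 -0.0299]
277 [ 0.0108  0.     -0.0303]
283 [ 0.0105  0.0025 -0.0297]
289 [ 0.0105  0.005  -0.0298]
295 [-0.0298  0.0121  0.0459]
301 [-0.0294  0.016   0.0452]
307 [-0.0294  0.0199  0.0452]
313 [-0.0293  0.0239  0.0451]
319 [-0.0295  0.0279  0.0454]
[0.60855423 0.18152028 0.07442939] -0.011865553098110085 0.013801521992887492 -0.00831250066291855 0.007008084804896395
```

The wrist depth, side view and top view all agree. The closed fingertips end about 23 mm behind the reported TCP, not 14 mm ahead of it, so I passed above the tab. I'll back out and repeat the push with the measured tip offset.

```bash
python3 - <<'E'
from plant import bot, viewer, spot_in, sensors
from h import *
q=down(A+np.pi/2,np.radians(25),A); B=-.037
for a in [(0,-.03,.06,.06),(0,-.03,.06,B),(0,.0,.06,B),(0,.03,.06,B)]:
    j=bot.ik(tcp(q,*a),q); print(a,None if j is None else np.round(j,2))
q27=down(A+np.pi/2,np.radians(27),A)
bot.movel(tcp(q27,0,.032,.06,.06),q27,feed=.2)
bot.movel(tcp(q,0,-.032,.06,.06),q,feed=.2)
F0=np.array(sensors.current_force())
bot.movel(tcp(q,0,-.032,.06,B),q,feed=.12)
F=np.array(sensors.current_force()); print(F0.round(1),F.round(1))
w=viewer.read_camera("wrist"); cv2.imwrite("pics/w_v.png",w["frame"][:,:,::-1])
s=viewer.read_camera("side"); cv2.imwrite("pics/s_v.png",s["frame"][:,:,::-1])
print(sensors.current_tool_pos(),sensors.current_time())
E
python3 -c "
import cv2,numpy as np
cv2.imwrite('pics/v.png',np.hstack([cv2.resize(cv2.imread('pics/w_v.png')[120:320,140:400],(400,308)),cv2.resize(cv2.imread('pics/s_v.png')[220:340,150:306],(400,308))]))"
```

```text
(0, -0.03, 0.06, 0.06) [-0.    0.2   1.94  0.18  0.58 -1.94]
(0, -0.03, 0.06, -0.037) [ 0.02  0.4   1.93  0.24  0.39 -1.99]
(0, 0.0, 0.06, -0.037) [ 0.08  0.4   1.93  0.18  0.39 -1.88]
(0, 0.03, 0.06, -0.037) [ 0.14  0.41  1.92  0.11  0.38 -1.76]
[-0.9  1.2  0.7] [-0.4 -0.   0.1]
[0.62825688 0.15321207 0.04014725] 27.85
```

View pics/v.png

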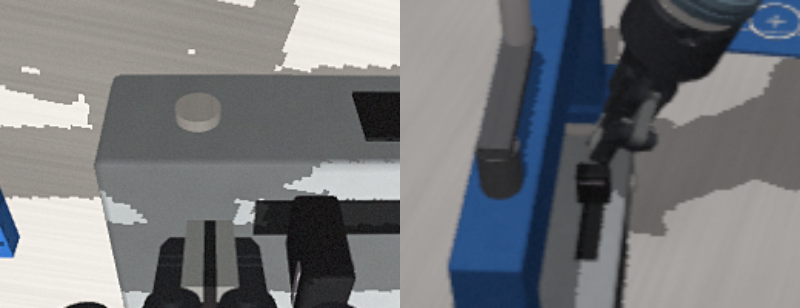

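Now the fingertips sit beside the tab on its −y side, below its top. Pushing.

```bash
python3 - <<'E'
from plant import bot, viewer, spot_in, sensors
from h import *
q=down(A+np.pi/2,np.radians(25),A); B=-.037
F0=np.array(sensors.current_force())
def go(y,f=.05):
    bot.movel(tcp(q,0,y,.06,B),q,feed=f)
    F=np.array(sensors.current_force())-F0
    act=(np.array(sensors.current_tool_pos())-tcp(q,0,0,.06,B))@ry
    print(round(y,4),round(act,4),"fy",round(-F@ry,1),"fx",round(F@rx,1),"fz",round(F[2],1)); return -F@ry
go(-.018); f=go(-.006)
if f>2:
    go(.010); y=.018; f=go(y)
    while f<18 and y<.036:
        y+=.0015; f=go(y,.03)
w=viewer.read_camera("wrist"); cv2.imwrite("pics/w_e.png",w["frame"][:,:,::-1])
s=viewer.read_camera("side"); cv2.imwrite("pics/s_e.png",s["frame"][:,:,::-1])
print(sensors.current_time())
E
python3 -c "
import cv2,numpy as np
cv2.imwrite('pics/e.png',np.hstack([cv2.resize(cv2.imread('pics/w_e.png')[120:320,140:400],(400,308)),cv2.resize(cv2.imread('pics/s_e.png')[220:340,150:306],(400,308))]))"
```

```text
-0.018 -0.0184 fy 3.9 fx -0.7 fz 1.5
-0.006 -0.0066 fy 5.6 fx -1.4 fz 3.1
0.01 0.0091 fy 7.2 fx -0.3 fz 3.2
0.018 0.017 fy 7.8 fx -0.6 fz 2.7
0.0195 0.0183 fy 8.1 fx -0.7 fz 2.7
0.021 0.0192 fy 10.9 fx -2.4 fz 3.2
0.0225 0.0194 fy 17.7 fx -3.1 fz 4.3
0.024 0.0196 fy 24.4 fx -4.8 fz 4.5
30.55
```

View pics/e.png

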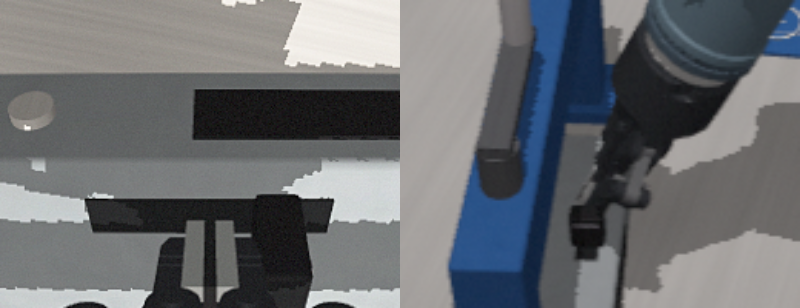

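There's a clear hard stop after the 8 N spring force, so the slide is at its end. Releasing by pulling out along the tool axis.

```bash
python3 - <<'E'
from plant import bot, viewer, spot_in, sensors
from h import *
q=down(A+np.pi/2,np.radians(25),A); B=-.037
bot.movel(tcp(q,0,.024,.06,.08),q,feed=.35)
bot.movel(tcp(q,-.10,.0,.15,.06),q,feed=.3)
bot.dwell(.5)
w=viewer.read_camera("wrist");T=wristT(w,sensors.current_tool_pos(),sensors.current_eef_rot());W=depthpts(w,T)
m=(abs(W[...,2]-.0745)<.005)&(abs(W[...,0]-.61)<.03)&(abs(W[...,1]-.19)<.06);P=W[m];d=P-TAB
if len(P): print("tab dx",(d@rx).min(),(d@rx).max(),"dy",(d@ry).min(),(d@ry).max())
cv2.imwrite("pics/w_f.png",w["frame"][:,:,::-1])
s=viewer.read_camera("side"); cv2.imwrite("pics/s_f.png",s["frame"][:,:,::-1])
t=viewer.read_camera("top"); cv2.imwrite("pics/t_f.png",t["frame"][:,:,::-1])
for l in ("head","dye_bottle","angle_offcut"): print(l,[(np.round(e["at"],3).tolist(),round(e["conf"],2)) for e in spot_in(l,t)],[(np.round(e["at"],3).tolist(),round(e["conf"],2)) for e in spot_in(l,s)])
print(sensors.current_force(),sensors.current_time())
E
python3 -c "
import cv2,numpy as np
a=[cv2.imread('pics/%s_f.png'%n) for n in 'wst']
cv2.imwrite('pics/f.png',cv2.resize(np.vstack([np.hstack(a[:2]),np.hstack([a[2],a[2]*0])]),(800,600),interpolation=cv2.INTER_AREA))"
```

```text
tab dx -0.01133553832139356 0.013180516862185737 dy -0.007809314313157147 0.007164932533646145
head [([0.441, 0.115, 0.062], 0.6), ([0.542, -0.222, 0.07], 0.48), ([0.621, 0.2, 0.222], 0.47)] [([0.542, -0.211, 0.056], 0.84), ([0.437, 0.139, 0.052], 0.84)]
dye_bottle [([0.768, -0.091, 0.074], 0.92)] [([0.781, -0.09, 0.098], 0.74)]
angle_offcut [([0.336, 0.14, 0.002], 0.8)] [([0.347, 0.167, 0.006], 0.96)]
[ 0.54007279 -1.59630667  0.53057375] 32.5333
```

View pics/f.png

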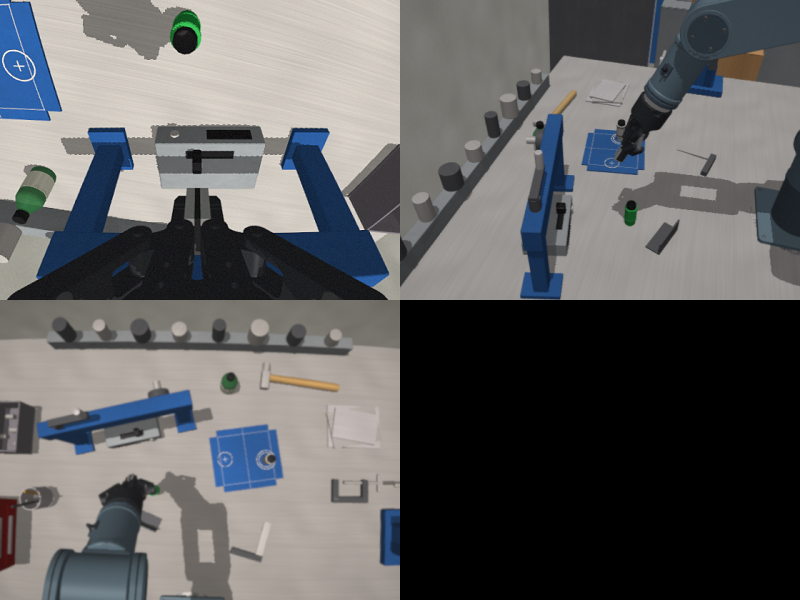

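The slide is home again, the head stands in the double ring, and the bottle, offcut and green look-alike have not moved. The robot touches nothing, so I'm handing in.

```bash
python3 -c "
from plant import bot
print(bot.close_job())"
```

```text
the job is handed in; nothing more can be done
None
```

I took both readings and recorded them, and handed the job in at about 32.5 s of the 53 s allowed.

- **Readings:** I stood the head upright in the single-ring mark and released it there. The wrist camera put its cap about 1 mm from the ring centre. I then moved it to the double-ring mark, where it also measured within about 1 mm and was still upright in the last pictures.
- **Recording:** I pushed the slide against its spring, which rose from about 4 N to 8 N. It then met a hard stop (24 N, with the tool hardly moving further), so it reached its end. I pulled the tool out and let the slide snap back. The wrist depth picture afterwards showed the tab within 1 mm of its home position.
- **Last checks:** The bottle was within about 1 mm of its starting place. The offcut was within 4 mm in the side view and looked unmoved in the picture. In the top view the network put it 17 mm off, with the arm covering part of it.

**What disagreed:**
- **Fingertip position:** With the gripper closed, the fingertips measured about 23 mm behind the reported TCP, not 14 mm ahead as stated. Because of this my first push passed above the tab without touching it. I measured the offset, backed out and repeated the push.
- **Head grip:** For the same reason I probably held the head nearer its cap than I meant to; the opening read 28.5 mm instead of 32 mm. It did not slip or tilt.

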